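# Run down the wing screw of a glue clamp

### The arm

A 6-joint arm with a two-finger parallel gripper is mounted at the origin on the work surface. World frame = base frame: x ahead of the robot, y to its left, z up, the work surface at z = 0. Lengths are in mm, angles in rad, forces in N, time in s.
With the tool pointing down it reaches from about 250 to 800 mm from the base axis. Payload 8.5 kg.
Tool frame: the origin (TCP) lies where the fingers leave the gripper's body, on its centre line; the fingertips stand 73 mm ahead of it and the grasp point (between the pads) lies robot.hold_point_z ahead of it (robot.hold_point_z is the distance from the TCP to the grasp point, in mm); z points along the fingers, y is the line along which they close (so a half turn about z gives the same grasp; the last joint's range is limited). The gripper opens to 85 mm and grips with 20 to 120 N. Pads are 22 mm wide; open, the fingers measure 114 mm over their backs; the gripper's body (76 mm by 85 mm) begins 54 mm behind the grasp point. The pads swing forward as they close: fully open they stand 13 mm farther back than shut.
Start: joints at [1.141, 0.238, -0.013, 1.319, 0, 1.571], TCP at [218.745, 477.218, 303.876] pointing down, gripper open.
Joint ranges: [-2.66, 2.66], [-1.03, 1.9], [-1.14, 1.46], [-1.82, 2.27], [-1.45, 1.34], [-3.14, 3.14]. Speed limits (rad/s): [2.22, 2.22, 2.79, 3.14, 3.14, 3.14].

### API

Orientations are given as a 3x3 rotation matrix whose columns are the frame's x, y, z axes.
In Python, from cell import robot gives the robot as it stands.
- The arm moves only by the shell command python3 -m inch 'ROWS' [FORCE]. ROWS is JSON, a list of rows, each an object with "offset": the shift along the world's x, y, z in m, a list of three; "turn": the turn, a rotation vector about the world's x, y, z in rad, a list of three; "hand": the finger opening in m, from 0 to 0.0854. In form: [{"offset": [tx, ty, tz], "turn": [rx, ry, rz], "hand": hand}, ...]. A call has 1 to 20 rows; each row is the pose to reach, as a shift and turn from the pose commanded when the call began; what a row does not reach only later rows make up. A row lasts 1/8 s, in which the tool goes at most 62.5 mm and 10.7 degrees, less where a joint would pass 70% of its speed; a pose out of reach is approached as far as the arm can. A call with a gripper value outside its range is refused whole. The fingers move at their own pace and stop on an object; FORCE is the grip in N (left out, the last holds). Time passes only in rows, so rows that repeat a pose let the fingers close. It gives the time, the measured TCP pose, the force, the opening and the grip force at its end, in the units of the state.
- robot.get_obs(): the state, without advancing time (a new reading comes with each control period).
- robot.camera(name): name is "scene" or "top" or "wrist"; returns (picture, depth): 400x640x3 uint8, red, green, blue; 400x640 float32, mm along the optical axis (not along the pixel's ray), 0 where there is no reading.
- robot.camera_info(name): a dict with "fx", "fy", "cx", "cy" (pixels), "T" (4x4, takes a point from camera to world coordinates); the wrist camera has in their place "T_tool_cam" (4x4, takes a point from camera to tool coordinates, whose origin is the TCP and whose axes are the flange's). Camera axes: x right, y up, looking along -z (the intrinsics and any distortion apply to the point x, -y, -z); pixel columns grow to the right and rows downward; lengths in mm; the calibration is good to about 2 mm. A picture is of the moment at which its call begins: read the wrist's pose just before it. camera_info takes no time and is no camera call.
- robot.finish_job(): hands the job in; it is judged then, once.
The state is a dict: "time": time; "joints": joint angles; "qvel": joint speeds; "joint_efforts": joint torques, N m; "tool_pos": TCP position; "orientation": TCP orientation; "contact_force": force on the tool from outside, world axes, zero at the start; "ft_torque": the same for the moment, N m; "gripper_width": finger opening in mm; "grip_force": force on a finger pad.
Only numpy, scipy, OpenCV 4.12 (cv2) and the standard library are available. Lean on these libraries where they do the work, as an engineer would, in place of code of your own. Each camera call takes 0.05 s, during which the arm holds its last target. There are 200 camera calls.

### The job

Two small glue clamps are fixed to the bench; the one with the wing screw is still loose. With a fingertip, push its wings round clockwise (seen from above) in several strokes, coming off the wings between strokes, until the screw is fully home and its foot is tight on the bamboo strips. Push gently, do not grip the wings, leave the clamp with the round knob as it is, and do not disturb the mugs, jug, spoon or bowls.

Things in the scene. Friction and masses are not known exactly. Their poses are not given: they have to be found in the camera images.
- wing_clamp: Steel C-frame clamp with the wing screw. Origin on the bench below the screw axis; z up, y from the axis towards the upright. Bolted down. Wooden base 90 mm along x, -45 to +70 mm along y, 12 mm thick; steel arm 24 mm wide reaches from the upright to the axis, its top 84 mm up, its round boss 28 mm across, top 90 mm up. Bamboo strips along x, 150 mm long, top 24 mm up.
- wing_upright (a point): Top middle of the wing clamp's steel upright, 134 mm above the bench and 47 mm from the screw axis along the clamp's y. The upright is 40 mm wide along x and 12 mm thick along y: its inner face is 41 mm from the axis, so a finger can stroke freely on the other sides.
- wing (a joint): Turn of the wing screw, rad, growing clockwise from above (tightening). Starts at 0.2 to 2.6; hard stop at 8.0, where the foot is tight. Sinks 0.8 mm per rad. At value q the wings lie at angle -q (counter-clockwise positive from above) from the clamp's x axis, and opposite. Friction 0.035 N m (1.5 N at a wing): it stays where it is left.
- wing_centre (a point): On the screw axis at the wings' mid height, 115 mm above the bench at joint 0, 108.6 mm when home. Turns with the screw: x along the wings. Two flat upright steel wings, 6 mm thick, discs of 26 mm on edge, reaching 36 mm from the axis, 13 mm above and below this point. Hub 19 mm across, from 15 mm below to 5 mm above.
- spindle: The screw's spindle, 12 mm thick, with foot and wings (a contact with it counts the wings too); slides down as it is turned. Origin on the axis, at the bench at joint 0, 6.4 mm lower when home; does not turn.
- knob_clamp: Like clamp, with a round knurled steel knob 46 mm across, top 116 mm up, already tight; not to be turned. Upright 134 mm tall as on the other. Origin on the bench below the screw axis; z up, y from the axis towards the upright. Bolted down. Wooden base 90 mm along x, -45 to +70 mm along y, 12 mm thick; steel arm 24 mm wide reaches from the upright to the axis, its top 84 mm up, its round boss 28 mm across, top 90 mm up. 
- knob (a joint): Turn of the round knob, rad, 0 at the start; leave it.
- mug_a: White enamel mug, 80 mm across, 80 mm tall, handle on its y side, standing between the clamps; origin under its centre.
- mug_b: Blue enamel mug, same size, farther back; origin under its centre.
- spoon: Bamboo spoon, 240 mm long, lying along its x; origin at its middle, on the bench.
- jug: Yellow plastic jug, 140 mm across, 240 mm tall, on the right; origin under its centre.
- bowls: Lidded tier of three aluminium bowls in a wire carrier, 150 mm across, 168 mm tall, at the back left; origin under its centre.

How it is judged:
By the outcome, as a careful person would: the job done as asked, in the order asked, and still so for the second after the job is handed in, with the robot touching nothing.
It also fails if it takes over 64 s, if anything falls off the work surface, if the arm or the gripper's body presses on something with over 40 N, if the wrist force passes 120 N, or if a joint passes its speed limit or range.

## Working session

There is one attempt and no reset: what is moved stays moved. The work goes in short steps, Python scripts to look and compute and a shell command to move; the robot and the scene stay as the last step left them, time stands still between calls to the robot, and variables do not carry over. Pictures are saved under pics/ and viewed, at most 10 in all, crops included, and the job is handed in when it is done.

```bash
mkdir -p pics
cat > h.py <<'E'
import numpy as np,cv2
from cell import robot
def shot(n,fn):
    o=robot.get_obs(); p,d=robot.camera(n); i=robot.camera_info(n)
    cv2.imwrite(fn,p[:,:,::-1]); np.savez(fn[:-4]+'.npz',d=d,p=p)
    if 'T' in i: T=np.array(i['T'])
    else:
        W=np.eye(4);W[:3,:3]=o['orientation'];W[:3,3]=o['tool_pos'];T=W@np.array(i['T_tool_cam'])
    v,u=np.mgrid[:400,:640]
    P=np.stack([(u-i['cx'])/i['fx']*d,-(v-i['cy'])/i['fy']*d,-d],-1)@T[:3,:3].T+T[:3,3]
    P[d==0]=np.nan
    np.save(fn[:-4]+'.npy',P); return p,P,i
E
python3 - <<'E'
from h import *
p,P,i=shot('top','pics/top.png');print(i)
p,P,i=shot('scene','pics/scene.png')
o=robot.get_obs();print(o['time'],o['tool_pos'],o['orientation'],robot.hold_point_z)
E
```

```text
{'fx': 373.88625358975855, 'fy': 373.88625358975855, 'cx': 325.10402047325215, 'cy': 203.22239782587852, 'T': array([[ 3.03582982e-02,  9.74783995e-01, -2.21075863e-01,
         4.06251564e+02],
       [-9.99527940e-01,  2.85618213e-02, -1.13190146e-02,
        -1.19871732e+02],
       [-4.71926500e-03,  2.21315128e-01,  9.75190926e-01,
         1.14377558e+03],
       [ 0.00000000e+00,  0.00000000e+00,  0.00000000e+00,
         1.00000000e+00]])}
0.1 [218.65484877 476.99346133 303.342989  ] [[-9.09029652e-01  4.16731094e-01 -5.36691725e-04]
 [ 4.16731439e-01  9.09028900e-01 -1.16940163e-03]
 [ 5.42266427e-07 -1.28667708e-03 -9.99999172e-01]] 53.900000000000006
```

View pics/top.png

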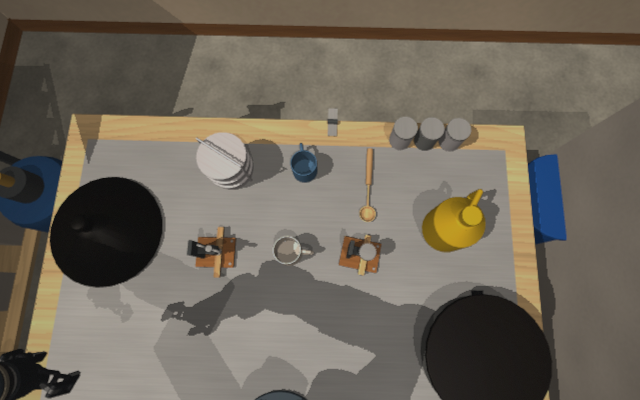

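View pics/scene.png

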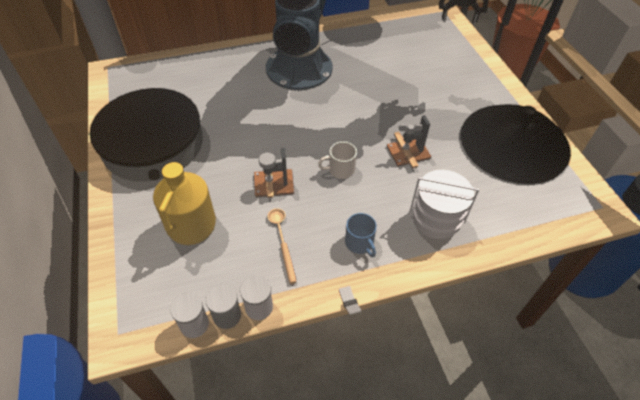

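The top view shows the wing clamp at about (212,250), with its upright to the left (world +y). The knob clamp is at (362,252) and the white mug is between them at (288,250).

Run:
```python
from h import *
P=np.load('pics/top.npy')
for n,(u0,u1,v0,v1) in dict(clamp=(180,245,222,280),mug=(268,316,230,268)).items():
    Q=P[v0:v1,u0:u1].reshape(-1,3)
    for lo,hi in [(124,150),(98,124),(78,95),(60,90),(18,30),(8,16)]:
        q=Q[(Q[:,2]>lo)&(Q[:,2]<hi)]
        if len(q): print(n,lo,hi,len(q),q.mean(0).round(),q.min(0).round(),q.max(0).round())
p=cv2.imread('pics/top.png')[215:290,170:260]
cv2.imwrite('pics/crop.png',cv2.resize(p,None,fx=7,fy=7,interpolation=cv2.INTER_CUBIC))
print(robot.camera_info('wrist'))
```

```text
clamp 124 150 98 [502. 245. 131.] [482. 179. 124.] [522. 261. 137.]
clamp 98 124 119 [502. 224. 114.] [482. 173.  98.] [521. 257. 124.]
clamp 78 95 121 [499. 226.  86.] [482. 193.  78.] [522. 257.  94.]
clamp 60 90 127 [499. 226.  81.] [482. 193.  61.] [522. 254.  90.]
clamp 18 30 285 [501. 208.  23.] [428. 197.  18.] [578. 258.  30.]
clamp 8 16 679 [501. 212.  12.] [429. 161.   8.] [576. 277.  16.]
mug 78 95 68 [508.  -1.  80.] [471. -41.  78.] [548.  37.  87.]
mug 60 90 174 [509. -12.  74.] [469. -71.  60.] [549.  37.  87.]
mug 18 30 38 [507. -11.  24.] [469. -64.  19.] [546.  33.  30.]
mug 8 16 26 [511.   3.  11.] [470. -54.   8.] [545.  34.  16.]
{'fx': 321.2359729765509, 'fy': 321.2359729765509, 'cx': 317.9314686413904, 'cy': 203.6167939667748, 'T_tool_cam': array([[ 6.09366223e-04,  9.63587483e-01,  2.67392577e-01,
         6.74704472e+01],
       [ 9.99999700e-01, -7.15270888e-04,  2.98662123e-04,
         4.42500869e-01],
       [ 4.79045210e-04,  2.67392315e-01, -9.63587630e-01,
        -7.11929567e+01],
       [ 0.00000000e+00,  0.00000000e+00,  0.00000000e+00,
         1.00000000e+00]])}
```

View pics/crop.png

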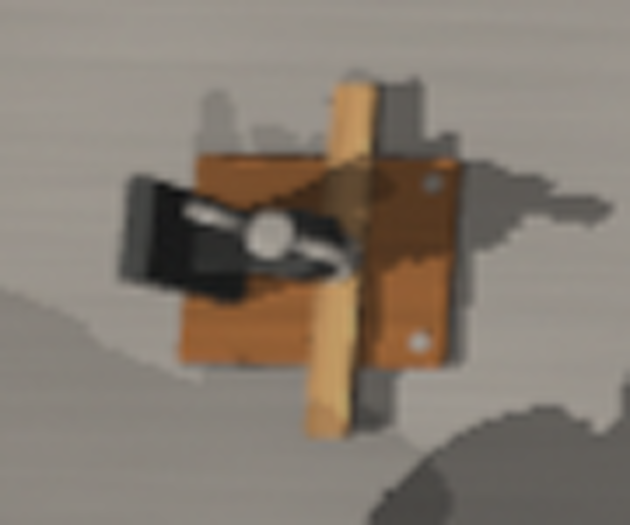

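The crop shows the wings running roughly along the clamp's y, from (190,210) to (345,260), with the hub at about (270,235). I'll close the fingers and go above it for a wrist view.

```bash
python3 -m inch '[{"offset":[0.04,-0.04,0],"turn":[0,0,0.08],"hand":0},{"offset":[0.08,-0.08,0],"turn":[0,0,0.16],"hand":0},{"offset":[0.12,-0.12,0],"turn":[0,0,0.24],"hand":0},{"offset":[0.16,-0.16,0],"turn":[0,0,0.32],"hand":0},{"offset":[0.20,-0.20,0],"turn":[0,0,0.4],"hand":0},{"offset":[0.24,-0.24,0],"turn":[0,0,0.43],"hand":0},{"offset":[0.27,-0.265,0],"turn":[0,0,0.43],"hand":0},{"offset":[0.283,-0.272,0],"turn":[0,0,0.43],"hand":0},{"offset":[0.283,-0.272,0],"turn":[0,0,0.43],"hand":0},{"offset":[0.283,-0.272,0],"turn":[0,0,0.43],"hand":0},{"offset":[0.283,-0.272,0],"turn":[0,0,0.43],"hand":0}]'
python3 - <<'E'
from h import *
p,P,i=shot('wrist','pics/w1.png');o=robot.get_obs();print(o['joints'],o['tool_pos'],o['orientation'])
E
```

```text
time: 1.48
tool_pos: [500.9, 206.1, 304.0]
orientation: [[-1.0, -0.002, -0.0], [-0.002, 1.0, -0.0], [0.0, -0.0, -1.0]]
contact_force: [-0.0, 0.9, -0.7]
gripper_width: 0.0
grip_force: 0.0
[ 3.90187850e-01  2.66891270e-01  2.61277826e-02  1.32998754e+00
 -3.18909506e-05  3.88406526e-01] [500.99798823 206.03963244 304.04175531] [[-9.99998412e-01 -1.78132242e-03  5.40202917e-05]
 [-1.78132308e-03  9.99998413e-01 -1.22655868e-05]
 [-5.39983571e-05 -1.23617949e-05 -9.99999998e-01]]
```

View pics/w1.png

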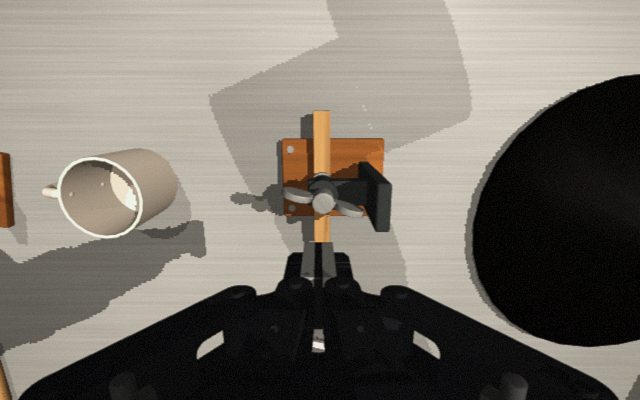

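The wrist view shows the wings from (290,192) to (355,208), the upright at (378,200), and the closed fingertip at (320,260). Next I'll fit the axis, yaw and wing angle from depth.

Run:
```python
from h import *
P=np.load('pics/w1.npy');D=np.load('pics/w1.npz')['d']
def line(q):
    c=q.mean(0);u,s,v=np.linalg.svd(q-c);return c,np.degrees(np.arctan2(v[0,1],v[0,0]))%180
R=P[100:243,230:400]
def sel(lo,hi): return R[(R[...,2]>lo)&(R[...,2]<hi)]
q=sel(20,28); q=q[(q[:,1]<225)]; print('strips',line(q[:,:2]),q.min(0),q.max(0),len(q))
w=P[160:235,275:372]; w=w[(w[...,2]>98)&(w[...,2]<130)]; w=w[np.hypot(w[:,0]-501,w[:,1]-206)<42]
print('wing',line(w[:,:2]),w.min(0),w.max(0),len(w))
t=P[155:240,350:400]; t=t[(t[...,2]>129)&(t[...,2]<139)]; print('upr',line(t[:,:2]),t.min(0),t.max(0),len(t))
q=sel(9,15); print('base',cv2.minAreaRect(q[:,:2].astype(np.float32)))
for z0 in(116,120,124): 
  k=w[w[:,2]>z0];print(z0,len(k),k.mean(0),line(k[:,:2])[1])
hub=P[192:212,312:334].reshape(-1,3);print('hub',hub[::37].round())
f=P[243:285,295:345]; f=f[np.isfinite(f[...,2])&(f[...,2]>150)];print('finger',f.min(0),f.max(0))
fr=P[246:252,290:350].reshape(-1,3);fr=fr[fr[:,2]>180];print(fr.min(0),fr.max(0))
```

```text
strips (array([490.30609954, 209.65095207]), np.float64(0.2918840603102453)) [429.97250029 200.82231204  22.32575789] [576.53367167 219.08938205  27.2540367 ] 1498
wing (array([502.44159125, 209.64695171]), np.float64(74.29431235635631)) [491.95956263 175.67414974 101.51280023] [515.27428271 244.40044776 129.1674514 ] 1215
upr (array([502.46633718, 256.29233071]), np.float64(0.4923165408773837)) [483.52158243 250.58883038 129.00549627] [523.33077384 263.04403413 136.80671624] 798
base ((503.669189453125, 222.23458862304688), (89.45335388183594, 115.28290557861328), 0.5976783037185669)
116 939 [503.19487088 209.61574985 121.89132511] 74.33505988398949
120 556 [503.25154655 209.40355383 123.99726852] 74.33901015775311
124 299 [503.71113166 209.8093532  126.21803162] 74.26515067819544
hub [[501. 201.  92.]
 [496. 214. 118.]
 [497. 208. 120.]
 [500. 202. 117.]
 [499. 215. 120.]
 [501. 209. 120.]
 [503. 203. 120.]
 [504. 215. 120.]
 [506. 210. 119.]
 [508. 204. 119.]
 [508. 216. 119.]
 [510. 211. 119.]]
finger [487.05442477 195.90840639 237.50568441] [495.10439347 218.18671439 280.53910988]
[489.60036035 199.6926953  240.85888475] [490.87322875 212.69451728 248.04291377]
```

```bash
cat > st.py <<'E'
import numpy as np
def pos(th,gap=0,a=11,b=8):
    s=np.interp(-th,[0,180],[29,23]);t=np.radians(th)
    u=np.array([np.cos(t),np.sin(t)]);n=np.array([-u[1],u[0]])
    return s*u+(3+gap+a*abs(n[0])+b*abs(n[1]))*n
C=np.array([502.5,209.6])
if __name__=='__main__':
    st=np.array([501.,206.1])
    print('approach from tcp',(C+pos(-104,8)-st).round(1))
    for th in range(10,-200,-12): print(th,pos(th).round(1),(pos(th)-pos(-104,8)).round(1))
    print('offs', 'gap -2',pos(-2,7),'retreat',pos(-182,8))
E
python3 st.py
```

```text
approach from tcp [ 18.2 -27. ]
10 [26.3 17.6] [ 9.6 48.1]
-2 [29.3 10.4] [12.6 40.8]
-14 [30.9  6.1] [14.2 36.6]
-26 [31.9  1.2] [15.1 31.6]
-38 [31.8 -4.4] [15.  26.1]
-50 [ 30.3 -10.3] [13.5 20.2]
-62 [ 27.2 -16. ] [10.5 14.4]
-74 [ 22.5 -21.2] [5.8 9.3]
-86 [ 16.3 -25.1] [-0.4  5.4]
-98 [ 11.3 -27.6] [-5.5  2.9]
-110 [  6.4 -29.3] [-10.3   1.2]
-122 [  0.8 -29.9] [-15.9   0.6]
-134 [ -5.2 -29.1] [-21.9   1.4]
-146 [-11.2 -26.6] [-27.9   3.9]
-158 [-16.6 -22.4] [-33.3   8.1]
-170 [-20.8 -16.6] [-37.5  13.8]
-182 [-23.4 -10.6] [-40.1  19.9]
-194 [-25.6  -7.5] [-42.3  23. ]
offs gap -2 [29.55712651 17.35806631] retreat [-23.6623071  -18.56452748]
```

```bash
python3 -m inch '[{"offset":[0.018,-0.027,-0.02],"turn":[0,0,0],"hand":0},{"offset":[0.018,-0.027,-0.06],"turn":[0,0,0],"hand":0},{"offset":[0.018,-0.027,-0.1],"turn":[0,0,0],"hand":0},{"offset":[0.018,-0.027,-0.12],"turn":[0,0,0],"hand":0},{"offset":[0.018,-0.027,-0.128],"turn":[0,0,0],"hand":0},{"offset":[0.018,-0.027,-0.128],"turn":[0,0,0],"hand":0}]'
python3 -m inch '[{"offset":[-0.004,0.002,0],"turn":[0,0,0],"hand":0},{"offset":[-0.010,0.001,0],"turn":[0,0,0],"hand":0},{"offset":[-0.016,0.001,0],"turn":[0,0,0],"hand":0},{"offset":[-0.022,0.0015,0],"turn":[0,0,0],"hand":0},{"offset":[-0.028,0.004,0],"turn":[0,0,0],"hand":0},{"offset":[-0.033,0.008,0],"turn":[0,0,0],"hand":0},{"offset":[-0.0375,0.014,0],"turn":[0,0,0],"hand":0},{"offset":[-0.040,0.020,0],"turn":[0,0,0],"hand":0},{"offset":[-0.040,0.020,0],"turn":[0,0,0],"hand":0}]'
```

```text
time: 2.28
tool_pos: [519.6, 178.6, 176.1]
orientation: [[-1.0, -0.001, -0.0], [-0.001, 1.0, -0.0], [0.0, -0.0, -1.0]]
contact_force: [0.0, -0.2, 0.0]
gripper_width: 0.1
grip_force: 0.0
time: 3.4
tool_pos: [479.3, 198.7, 175.7]
orientation: [[-1.0, -0.001, -0.001], [-0.001, 1.0, -0.0], [0.001, -0.0, -1.0]]
contact_force: [-0.4, 0.3, -0.4]
gripper_width: 0.0
grip_force: 0.3
```

```bash
python3 -m inch '[{"offset":[-0.001,-0.006,0],"turn":[0,0,0],"hand":0},{"offset":[-0.001,-0.012,0],"turn":[0,0,0],"hand":0},{"offset":[-0.001,-0.012,0.04],"turn":[0,0,0],"hand":0},{"offset":[0.01,0,0.09],"turn":[0,0,0],"hand":0},{"offset":[0.022,0.007,0.128],"turn":[0,0,0],"hand":0},{"offset":[0.022,0.007,0.128],"turn":[0,0,0],"hand":0},{"offset":[0.022,0.007,0.128],"turn":[0,0,0],"hand":0}]'
cat > look.py <<'E'
import sys
from h import *
p,P,i=shot('wrist',sys.argv[1]);o=robot.get_obs();print(o['time'],o['tool_pos'])
w=P[150:240,265:380]; w=w[(w[...,2]>98)&(w[...,2]<130)]; r=np.hypot(w[:,0]-502.5,w[:,1]-209.6)
w=w[(r<38)&(r>12)][:,:2]-[502.5,209.6]
c,s=np.cos(2*(t:=np.arctan2(w[:,1],w[:,0]))).mean(),np.sin(2*t).mean()
print('wing line deg',np.degrees(np.arctan2(s,c))/2,len(w))
cv2.imwrite(sys.argv[1][:-4]+'c.png',cv2.resize(p[120:280,220:420,::-1],None,fx=3,fy=3))
E
python3 look.py pics/w2.png
```

```text
time: 4.28
tool_pos: [501.4, 204.7, 303.1]
orientation: [[-1.0, 0.0, -0.001], [0.0, 1.0, -0.0], [0.001, -0.0, -1.0]]
contact_force: [-1.2, -0.3, -0.4]
gripper_width: -0.2
grip_force: 0.0
4.325 [501.12530322 204.6236093  302.68589455]
wing line deg -16.719619486619074 509
```

View pics/w2c.png

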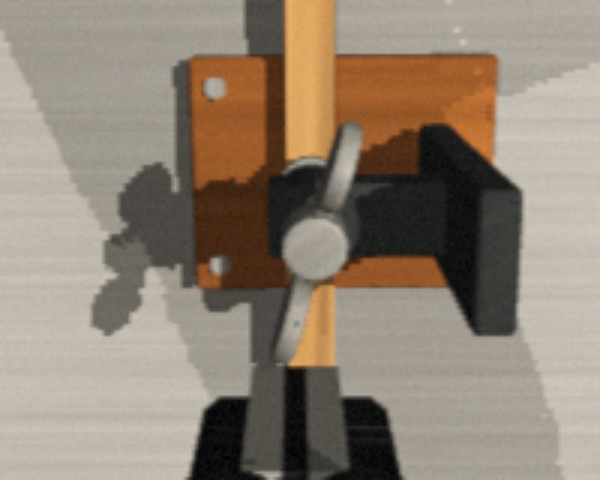

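The picture shows the wing line now at about -17°, with its +x end at (290,340), so stroke 1 turned it about 91°. Stroke 2 starts behind the +x wing.

```bash
python3 -m inch '[{"offset":[0.031,0.022,-0.01],"turn":[0,0,0],"hand":0},{"offset":[0.031,0.022,-0.05],"turn":[0,0,0],"hand":0},{"offset":[0.031,0.022,-0.09],"turn":[0,0,0],"hand":0},{"offset":[0.031,0.022,-0.12],"turn":[0,0,0],"hand":0},{"offset":[0.031,0.022,-0.129],"turn":[0,0,0],"hand":0},{"offset":[0.031,0.022,-0.129],"turn":[0,0,0],"hand":0}]'
python3 -m inch '[{"offset":[0.001,-0.006,0],"turn":[0,0,0],"hand":0},{"offset":[0.001,-0.011,0],"turn":[0,0,0],"hand":0},{"offset":[0.002,-0.016,0],"turn":[0,0,0],"hand":0},{"offset":[0.002,-0.021,0],"turn":[0,0,0],"hand":0},{"offset":[0,-0.027,0],"turn":[0,0,0],"hand":0},{"offset":[-0.003,-0.033,0],"turn":[0,0,0],"hand":0},{"offset":[-0.0075,-0.038,0],"turn":[0,0,0],"hand":0},{"offset":[-0.014,-0.042,0],"turn":[0,0,0],"hand":0},{"offset":[-0.019,-0.0445,0],"turn":[0,0,0],"hand":0},{"offset":[-0.0235,-0.046,0],"turn":[0,0,0],"hand":0},{"offset":[-0.029,-0.047,0],"turn":[0,0,0],"hand":0},{"offset":[-0.035,-0.046,0],"turn":[0,0,0],"hand":0},{"offset":[-0.041,-0.0435,0],"turn":[0,0,0],"hand":0},{"offset":[-0.0465,-0.0395,0],"turn":[0,0,0],"hand":0},{"offset":[-0.051,-0.0335,0],"turn":[0,0,0],"hand":0},{"offset":[-0.051,-0.0335,0],"turn":[0,0,0],"hand":0}]'
python3 -m inch '[{"offset":[-0.001,-0.006,0],"turn":[0,0,0],"hand":0},{"offset":[-0.002,-0.012,0],"turn":[0,0,0],"hand":0},{"offset":[-0.002,-0.012,0.04],"turn":[0,0,0],"hand":0},{"offset":[0.01,0,0.09],"turn":[0,0,0],"hand":0},{"offset":[0.022,0.012,0.129],"turn":[0,0,0],"hand":0},{"offset":[0.022,0.012,0.129],"turn":[0,0,0],"hand":0},{"offset":[0.022,0.012,0.129],"turn":[0,0,0],"hand":0}]'
python3 look.py pics/w3.png
```

```text
time: 5.08
tool_pos: [532.4, 226.9, 174.5]
orientation: [[-1.0, -0.0, -0.001], [-0.0, 1.0, -0.001], [0.001, -0.001, -1.0]]
contact_force: [0.1, -0.6, 0.3]
gripper_width: 0.3
grip_force: 0.0
time: 7.08
tool_pos: [481.1, 194.2, 174.8]
orientation: [[-1.0, -0.001, -0.001], [-0.001, 1.0, -0.0], [0.001, -0.0, -1.0]]
contact_force: [0.1, 0.3, -0.0]
gripper_width: -0.0
grip_force: 0.1
time: 7.95
tool_pos: [503.4, 205.2, 303.2]
orientation: [[-1.0, 0.0, -0.001], [0.0, 1.0, -0.0], [0.001, -0.0, -1.0]]
contact_force: [0.1, 0.1, -0.7]
gripper_width: 0.3
grip_force: 0.0
8.0 [503.14006682 205.0767403  302.72913773]
wing line deg -2.7387802558494467 445
```

View pics/w3c.png

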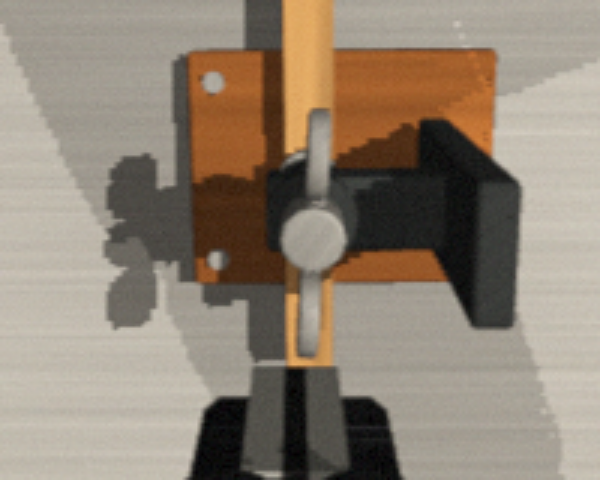

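The picture shows the wing line at about -3°, so q ≈ 6.3 and about 96° remain. On the last stroke I'll creep up to the stop.

```bash
python3 -m inch '[{"offset":[0.029,0.0245,-0.01],"turn":[0,0,0],"hand":0},{"offset":[0.029,0.0245,-0.05],"turn":[0,0,0],"hand":0},{"offset":[0.029,0.0245,-0.09],"turn":[0,0,0],"hand":0},{"offset":[0.029,0.0245,-0.12],"turn":[0,0,0],"hand":0},{"offset":[0.029,0.0245,-0.13],"turn":[0,0,0],"hand":0},{"offset":[0.029,0.0245,-0.13],"turn":[0,0,0],"hand":0}]'
python3 -m inch '[{"offset":[0,-0.005,0],"turn":[0,0,0],"hand":0},{"offset":[0,-0.0095,0],"turn":[0,0,0],"hand":0},{"offset":[0.001,-0.014,0],"turn":[0,0,0],"hand":0},{"offset":[0.002,-0.019,0],"turn":[0,0,0],"hand":0},{"offset":[0.002,-0.024,0],"turn":[0,0,0],"hand":0},{"offset":[0,-0.030,0],"turn":[0,0,0],"hand":0},{"offset":[-0.003,-0.036,0],"turn":[0,0,0],"hand":0},{"offset":[-0.0075,-0.041,0],"turn":[0,0,0],"hand":0},{"offset":[-0.0075,-0.041,0],"turn":[0,0,0],"hand":0}]'
python3 -m inch '[{"offset":[-0.0015,-0.001,0],"turn":[0,0,0],"hand":0},{"offset":[-0.003,-0.002,0],"turn":[0,0,0],"hand":0},{"offset":[-0.0045,-0.003,0],"turn":[0,0,0],"hand":0},{"offset":[-0.006,-0.004,0],"turn":[0,0,0],"hand":0},{"offset":[-0.006,-0.004,0],"turn":[0,0,0],"hand":0}]'
```

```text
time: 8.75
tool_pos: [532.3, 229.9, 173.4]
orientation: [[-1.0, -0.0, -0.002], [-0.0, 1.0, -0.001], [0.002, -0.001, -1.0]]
contact_force: [-0.5, -0.4, 0.1]
gripper_width: 0.1
grip_force: 0.0
time: 9.88
tool_pos: [524.7, 188.7, 173.9]
orientation: [[-1.0, 0.0, -0.0], [0.0, 1.0, -0.001], [0.0, -0.001, -1.0]]
contact_force: [-0.2, 0.0, 0.7]
gripper_width: 0.2
grip_force: 0.0
time: 10.5
tool_pos: [519.1, 185.1, 173.9]
orientation: [[-1.0, -0.0, -0.0], [-0.0, 1.0, -0.0], [0.0, -0.0, -1.0]]
contact_force: [0.2, -0.7, -0.8]
gripper_width: 0.1
grip_force: 0.2
```

```bash
python3 -m inch '[{"offset":[-0.001,-0.0005,0],"turn":[0,0,0],"hand":0},{"offset":[-0.002,-0.001,0],"turn":[0,0,0],"hand":0},{"offset":[-0.003,-0.0015,0],"turn":[0,0,0],"hand":0},{"offset":[-0.003,-0.0015,0],"turn":[0,0,0],"hand":0}]'
python3 -m inch '[{"offset":[-0.001,-0.0005,0],"turn":[0,0,0],"hand":0},{"offset":[-0.002,-0.001,0],"turn":[0,0,0],"hand":0},{"offset":[-0.002,-0.001,0],"turn":[0,0,0],"hand":0}]'
```

```text
time: 11.0
tool_pos: [516.2, 183.7, 173.9]
orientation: [[-1.0, -0.0, 0.0], [-0.0, 1.0, -0.0], [-0.0, -0.0, -1.0]]
contact_force: [1.6, 0.4, -0.0]
gripper_width: -0.0
grip_force: 0.6
time: 11.38
tool_pos: [514.5, 182.8, 174.0]
orientation: [[-1.0, -0.0, 0.001], [-0.0, 1.0, 0.0], [-0.001, 0.0, -1.0]]
contact_force: [3.7, 0.7, -0.6]
gripper_width: -0.1
grip_force: 1.6
```

```bash
python3 -m inch '[{"offset":[-0.001,0,0],"turn":[0,0,0],"hand":0},{"offset":[-0.001,0,0],"turn":[0,0,0],"hand":0}]'; python3 -m inch '[{"offset":[-0.001,0,0],"turn":[0,0,0],"hand":0},{"offset":[-0.001,0,0],"turn":[0,0,0],"hand":0}]'
```

```text
time: 11.62
tool_pos: [514.1, 182.9, 174.1]
orientation: [[-1.0, -0.0, 0.002], [-0.0, 1.0, 0.0], [-0.002, 0.0, -1.0]]
contact_force: [6.0, 0.9, -2.4]
gripper_width: -0.2
grip_force: 3.0
time: 11.88
tool_pos: [513.7, 182.9, 174.2]
orientation: [[-1.0, 0.0, 0.003], [0.0, 1.0, 0.0], [-0.003, 0.0, -1.0]]
contact_force: [9.5, 1.8, -3.5]
gripper_width: -0.2
grip_force: 4.3
```

Force is rising while the tip has stalled at the expected end angle, so the screw is at its stop. I'll back off and check.

```bash
python3 -m inch '[{"offset":[0.006,0,0],"turn":[0,0,0],"hand":0},{"offset":[0.014,0,0],"turn":[0,0,0],"hand":0},{"offset":[0.014,0,0.04],"turn":[0,0,0],"hand":0},{"offset":[0,0.01,0.09],"turn":[0,0,0],"hand":0},{"offset":[-0.01,0.022,0.129],"turn":[0,0,0],"hand":0},{"offset":[-0.01,0.022,0.129],"turn":[0,0,0],"hand":0},{"offset":[-0.01,0.022,0.129],"turn":[0,0,0],"hand":0}]'
python3 look.py pics/w4.png; python3 -c "
from h import *
P=np.load('pics/w4.npy');p,T,i=shot('top','pics/top2.png')
w=P[150:240,265:380];w=w[(w[...,2]>100)&(np.hypot(w[...,0]-502.5,w[...,1]-209.6)<6)];print('hub z',np.median(w[:,2]))
w=np.load('pics/w1.npy')[150:240,265:380];w=w[(w[...,2]>100)&(np.hypot(w[...,0]-502.5,w[...,1]-209.6)<6)];print('hub z0',np.median(w[:,2]))"
```

```text
time: 12.75
tool_pos: [502.1, 204.5, 302.2]
orientation: [[-1.0, -0.0, -0.001], [-0.0, 1.0, -0.001], [0.001, -0.001, -1.0]]
contact_force: [0.5, 0.5, 0.2]
gripper_width: -0.0
grip_force: 0.0
12.8 [501.98207927 204.37094684 301.71733549]
wing line deg 82.15841235606909 679
hub z 114.65366694760147
hub z0 119.73448702204844
```

View pics/w4c.png

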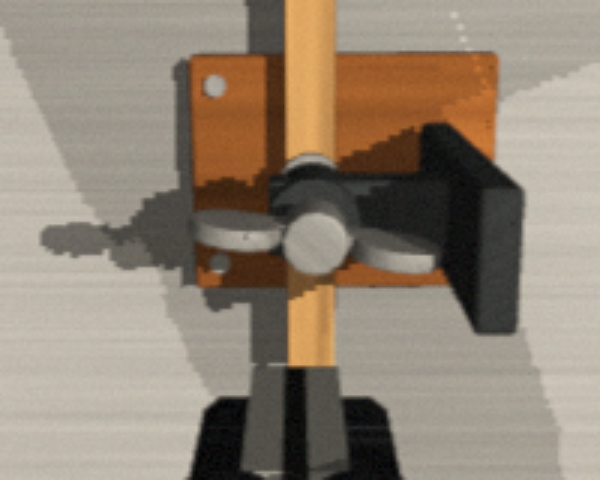

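The wings now lie along 82°, from (195,230) to (435,255), which matches the expected 82° at q = 8.0. The hub sank 5.1 mm, against about 4.9 mm expected. The screw is home, so I'm handing in.

```bash
python3 -c "
from cell import robot
print(robot.finish_job())"
```

```text
the job is handed in; nothing more can be done
None
```

The wing screw is home against its stop after three fingertip strokes (wings at 82° as expected, hub about 5 mm lower). The last push peaked near 10 N, the arm moved only around the wing clamp, well away from everything else, and the job is handed in.

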